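# Run the rinsing board out over the tray

## Robot

A 6-joint arm with a two-finger parallel gripper is mounted at the origin on a cart in front of the work surface, level with it; the furniture and walls round the work are solid. World frame = base frame: x ahead of the robot, y to its left, z up, the work surface at z = 0. Lengths are in m, angles in rad, forces in N, time in s.
With the tool pointing down it reaches from about 0.35 to 0.725 m from the base axis. Payload 6 kg.
Tool frame: the origin (TCP) lies at the very end of the fingers, on their centre line; the grasp point (between the pads) lies 19 mm behind it; z points along the fingers, x is the direction in which the jaws open and shut, and the axes are right-handed (so a half turn about z gives the same grasp; the last joint's range is limited). The gripper opens to 85 mm and grips with 20 to 120 N. Pads are 22 mm wide; open, the fingers measure 114 mm over their backs; the gripper's body (76 mm by 85 mm) begins 54 mm behind the grasp point. The pads swing forward as they close: fully open they stand 13 mm farther back than shut.
Start: joints at [1.655, 0.04, 0.085, 0, -1.615, -0.334], TCP at [0.148, 0.581, 0.198] pointing down, gripper open.
Joint ranges: [-2.56, 2.56], [-1.29, 2.01], [-1.08, 1.49], [-3.29, 1.98], [-2.81, -0.18], [-2.99, 2.99]. Speed limits (rad/s): [2.57, 2.57, 3.01, 3.14, 3.14, 3.14].

## Interface

Orientations are given as a unit quaternion [x, y, z, w].
In Python, from bench import sensors, viewer, env, nets gives the robot as it stands. The module is installed in compiled form; this text tells all that it offers.
- The arm moves only by the tool step_arm, never from a script. Its argument "increments" is a list of rows, each an object of numbers: "hand": the gripper's target within -1 to 1 (shut at 1, half-way at 0, fully open at -1); "x", "y", "z": the shift along the world's x, y, z in mm; "wx", "wy", "wz": the turn, a rotation vector about the world's x, y, z in rad. In form: [{"hand": .., "x": .., "y": .., "z": .., "wx": .., "wy": .., "wz": ..}, ...]. A call has 1 to 5 rows; each row shifts and turns the commanded pose from where the row before left it; what a row does not reach is not made up. A row lasts 1/10 s, in which the tool goes at most 50 mm and 8.59 degrees, less where a joint would pass 70% of its speed; a pose out of reach is approached as far as the arm can. A call is refused whole if a number of a shift passes 50 or a number of a turn 0.15, either way. A call with a gripper value outside its range is refused whole. The fingers move at their own pace and stop on an object; the grip force is fixed at half the most. Time passes only in rows, so rows that do not move let the fingers close. It gives the time, the measured TCP pose, the force and the opening at its end, in the units of the state.
- sensors.get_state(): the state, without advancing time (a new reading comes with each control period).
- viewer.capture(name): name is "scene" or "side" or "wrist"; returns the picture (384x512x3 uint8, red, green, blue); there is no depth.
- viewer.camera_params(name): a dict with "K" (3x3 intrinsics, pixels), "dist" ([k1, k2, p1, p2, k3] as OpenCV has them; the pictures are not rectified), "extrinsics" (4x4, takes a point from world to camera coordinates); the wrist camera has in their place "T_tool_cam" (4x4, takes a point from camera to tool coordinates, whose origin is the TCP and whose axes are the tool frame's). Camera axes: x right, y up, looking along -z (the intrinsics and any distortion apply to the point x, -y, -z); pixel columns grow to the right and rows downward; lengths in m; the calibration is good to about 2 mm. A picture is of the moment at which its call begins: read the wrist's pose just before it. camera_params takes no time and is no camera call.
- env.hand_in(): hands the job in, once; it reports no verdict.
Trained networks look in the newest picture that a camera, given by its name, has taken for a name from the list of things; names that differ only in an ending like _2 or _b are one class to them, and where a whole thing is asked for, a point or a joint stands for the part that bears it (a point fixed in the world has none). Each returns a list of dicts, best first, with "p" (0 to 1); they miss things now and then, are a little off and sometimes report something else, mostly with a low value. They report only what shows in the picture. A call takes as long as a camera call. They do not tell look-alikes from the thing itself.
- nets.spot_in(camera, name): "centre" ([x, y, z] in m, in the coordinates of the camera as it stood for that picture, good to about 4 mm: the middle of the surface that is visible of it).
- nets.spot_point(camera, name): "centre" ([x, y, z] in m, in the coordinates of the camera as it stood for that picture, good to about 4 mm: a listed point, or the origin of a listed thing).
The state is a dict: "clock": time; "joint_positions": joint angles; "qvel": joint speeds; "tau": joint torques, N m; "position": TCP position; "tool_rot": TCP orientation; "ft_force": force on the tool from outside, world axes, zero at the start; "wrist_torque": the same for the moment, N m; "finger_gap": finger opening in m.
Only numpy, scipy, OpenCV 4.12 (cv2) and the standard library are available. Lean on these libraries where they do the work, as an engineer would, in place of code of your own. Each camera call takes 0.05 s, during which the arm holds its last target. There are 200 camera calls.

## Task

Turn the wing knob a quarter turn clockwise (seen from above) to draw the lock bolt out of the board's notch, then take the board by its handle and slide it out along its stand, over the tray, until its front edge is level with the tip of the gauge finger beside it. So far out the board tips over by itself: finish holding it there, level and still on its deck, with the gripper on the handle; do not let go. Never let the board tip, keep the glass dish in its place on it, and leave the tray and the other things alone.

Things in the scene. Friction and masses are not known exactly. Their poses are not given: they have to be found in the camera images.
- stand: Grey fixed stand; flat deck 190 x 110 mm, top 70 mm above the bench. Origin on the bench; x is the outward sliding direction (away from the robot), y left, z up. Deck from x=-90 to x=+100 mm (front edge). Two guide strips (tops z=75 mm, inner faces y=+-47 mm) leave the board 2 mm play each side; nothing holds it down. On its right (-y) are a lock housing and a rail with the gauge.
- knob (a joint): Angle of the wing knob, rad: 0 at the start = locked (a steel bolt 10 mm wide, at stand x=30 mm, is in the board's notch), grows as the knob turns clockwise seen from above, stop at 1.6. The bolt draws back 11.5 mm per rad and is out of the notch from about 1.2 rad. Friction 0.06 N m; stays where it is left.
- knob_grip (a point): Middle of the knob's wing, on its vertical axis (stand x=30, y=-95, z=106 mm). The wing: upright black plate 12 mm thick along this point's x, 40 mm long along its y, 32 mm high (z=88 to 120 mm), over the lock housing (stand x 4 to 56, y -128 to -62 mm, top z=80 mm). The axes turn with the knob; at angle 0 they are the stand's.
- board_handle (a point): Middle of the board's handle: an upright black bar 36 mm long (x, sliding direction), 14 mm thick (y), 36 mm high, at the rear of the board. This point is 18 mm above the board's upper face and 18 mm below the handle's top (96 mm above the bench on the deck). Axes as the board's.
- board_front (a point): Middle of the board's front edge, half-way up the edge. It lies 190 mm ahead (+x) of the middle of the handle; at the start it overhangs the deck by 44 to 56 mm. Axes as the board's: x outward.
- board: Loose flat aluminium board, 220 mm long (x) x 90 mm wide (y) x 8 mm thick, about 0.4 kg, lying on the deck. Origin in the middle of its underside, x outward to the dish, z up. A notch 32 mm long and 14 mm deep in its right (-y) edge takes the lock bolt. Beyond about 110 mm of overhang it tips forward unless its rear is held.
- dish_place (a point): Middle of the dish's place on the board's upper face, between four small pegs 6 mm high, 48 mm behind the front edge.
- dish: Open glass dish, 78 mm across, 15 mm high, lying loose between the four pegs. Origin in the middle of its underside.
- gauge_tip (a point): Tip of the thin dark gauge finger (3 mm thick along x), fixed, right of the board's path, about 10 mm beside the board's edge, at the height of its upper face. Its x axis is the sliding direction; it stands 130 to 160 mm ahead of the deck's front edge. The board's front edge has to come level with it along this x axis.
- tray: White enamel tray, 144 x 215 x 24 mm, on the bench under the overhanging end of the board. Leave it where it is.
- dropper_bottle: Brown dropper bottle, 79 mm high; bystander, origin under it.
- cork: Small cork, 27 mm; bystander.
There are look-alikes about, which are no part of the job. Leave any green look-alike of the dish alone.

How it is judged:
By the outcome, as a careful person would: the job done as asked, in the order asked, and still so for the second after the job is handed in, while the arm keeps its last pose, push and grip.
It also fails if it takes over 43 s, if anything falls off the work surface, if the arm or the gripper's body presses on something with over 40 N, if the wrist force passes 120 N, or if a joint passes its speed limit or range.

## Working session

There is one attempt and no reset: what is moved stays moved. The work goes in short steps, Python scripts to look and compute and a tool call to move; the robot and the scene stay as the last step left them, time stands still between calls to the robot, and variables do not carry over. Pictures are saved under pics/ and viewed, about 8 in all and at most 12, crops included, and the job is handed in when it is done.

Besides the shell and the picture viewer there is one more tool, called after "Call:" as a command line: name --argument value ..., lists and objects as JSON in quotes. step_arm: Moves the arm, as the interface text tells. Its arguments: {"type":"object","properties":{"increments":{"type":"array"}},"required":["increments"]}

```bash
mkdir -p pics
cat > h.py <<'E'
import numpy as np, cv2
from scipy.spatial.transform import Rotation as R
from bench import sensors, viewer, env, nets
def T_wc(cam, st=None):
    p=viewer.camera_params(cam)
    if 'extrinsics' in p: return np.linalg.inv(np.array(p['extrinsics']))
    st=st or sensors.get_state()
    T=np.eye(4); T[:3,:3]=R.from_quat(st['tool_rot']).as_matrix(); T[:3,3]=st['position']
    return T@np.array(p['T_tool_cam'])
def snap(cam,fn=None):
    T=T_wc(cam); im=viewer.capture(cam)
    if fn: cv2.imwrite('pics/'+fn,cv2.cvtColor(im,cv2.COLOR_RGB2BGR))
    return im,T
def w(T,c): return (T@np.r_[c,1])[:3]
def pix(cam,T,P):
    p=viewer.camera_params(cam); c=np.linalg.inv(T)@np.r_[P,1]
    q=np.array([[c[0],-c[1],-c[2]]])
    return cv2.projectPoints(q,np.zeros(3),np.zeros(3),np.array(p['K']),np.array(p['dist'],float))[0].ravel()
def ray(cam,T,uv,z):
    p=viewer.camera_params(cam)
    a=cv2.undistortPoints(np.array([[uv]],float),np.array(p['K']),np.array(p['dist'],float)).ravel()
    d=T[:3,:3]@np.array([a[0],-a[1],-1]); o=T[:3,3]
    return o+d*(z-o[2])/d[2]
def find(cam,T,names,f='spot_point'):
    for n in names:
        for r in getattr(nets,f)(cam,n)[:4]:
            P=w(T,r['centre']); print(cam,n,round(r['p'],2),P.round(4),pix(cam,T,P).round())
E
cat > a.py <<'E'
from h import *
ims=[]
for cam in ['scene','side']:
    im,T=snap(cam,cam+'0.png'); ims.append(im)
    find(cam,T,['stand','knob_grip','board_handle','board_front','gauge_tip','dish_place','dish','tray','dropper_bottle','cork'])
s=sensors.get_state(); print(s)
E
python3 a.py
```

```text
scene stand 0.66 [ 4.122e-01 -2.351e-01  4.000e-04] [223. 240.]
scene knob_grip 0.63 [ 0.3668 -0.3208  0.1095] [245. 223.]
scene board_handle 0.69 [ 0.3815 -0.2032  0.0944] [200. 209.]
scene board_front 0.82 [ 0.5213 -0.3305  0.0731] [284. 200.]
scene gauge_tip 0.61 [ 0.5653 -0.4428  0.0812] [339. 201.]
scene dish_place 0.65 [ 0.4866 -0.2996  0.0811] [264. 201.]
scene dish_place 0.64 [ 0.5222 -0.3294  0.0733] [284. 200.]
scene dish 0.7 [ 0.7416 -0.4099  0.0018] [347. 189.]
scene dish 0.64 [ 0.484  -0.3006  0.0793] [264. 203.]
scene dropper_bottle 0.71 [ 0.52   -0.3296  0.0702] [283. 201.]
scene dropper_bottle 0.6 [ 0.415  -0.0869 -0.0013] [171. 221.]
scene cork 0.57 [ 0.261  -0.277   0.0042] [200. 289.]
side stand 0.69 [ 0.4119 -0.2326 -0.0027] [295. 244.]
side knob_grip 0.58 [ 0.3696 -0.3241  0.1084] [312. 192.]
side knob_grip 0.55 [ 0.4858 -0.3074  0.0782] [269. 203.]
side knob_grip 0.34 [ 0.5214 -0.3352  0.0738] [256. 199.]
side board_handle 0.7 [ 0.3775 -0.2112  0.098 ] [311. 214.]
side board_handle 0.34 [ 0.5437 -0.371  -0.0019] [250. 216.]
side board_front 0.68 [ 0.4844 -0.3056
[... 525 characters left out ...]
00e-04] [352. 236.]
{'clock': 1.1, 'joint_positions': array([ 1.65469470e+00,  4.02146731e-02,  8.48049454e-02, -2.30931815e-05,
       -1.61545932e+00, -3.33710691e-01]), 'qvel': array([ 0.00071593, -0.00068263, -0.00116989, -0.00069957,  0.00014921,
       -0.00017697]), 'tau': array([-1.48533682e-04, -3.67941320e+01,  3.47447813e+01,  6.93331584e+00,
       -9.71828194e-04, -7.81300059e-06]), 'position': array([0.14829372, 0.58137397, 0.19845108]), 'tool_rot': array([-6.13505863e-01,  7.89690164e-01, -2.41926805e-05, -2.94924603e-05]), 'ft_force': array([1.14313727, 0.36828996, 0.02537774]), 'wrist_torque': array([ 0.01702032,  0.04684187, -0.0019617 ]), 'finger_gap': 0.08568318295561089}
```

View pictures.

```bash
python3 -c "
import cv2,numpy as np
a=cv2.imread('pics/scene0.png')[130:330,130:400];b=cv2.imread('pics/side0.png')[130:330,190:400]
a=cv2.resize(a,None,fx=2.2,fy=2.2,interpolation=3);b=cv2.resize(b,None,fx=2.2*0.44,fy=2.2*.44) if 0 else cv2.resize(b,None,fx=1,fy=1)
cv2.imwrite('pics/v1.png',a)
b=cv2.imread('pics/side0.png')[130:330,190:400];cv2.imwrite('pics/v2.png',cv2.resize(b,None,fx=2.8,fy=2.8,interpolation=3))"
```

```text
(no output)
```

View pics/v1.png

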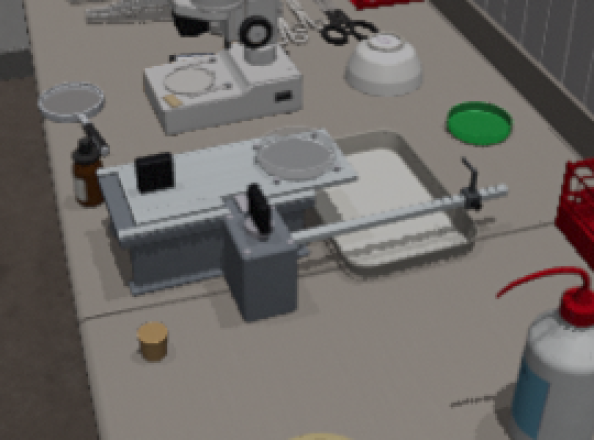

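View pics/v2.png

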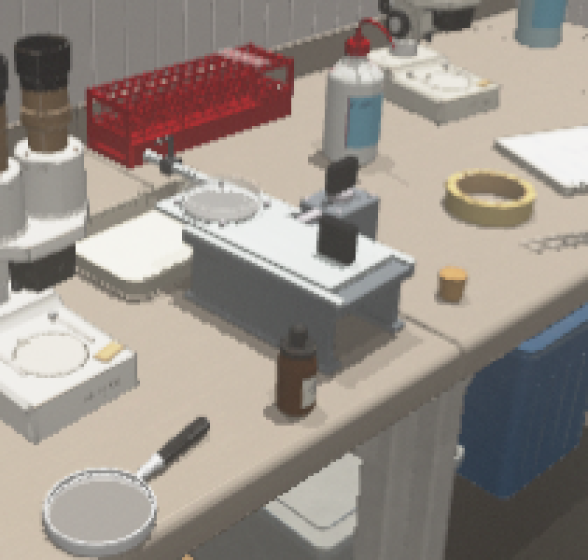

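Run:
```python
from h import *
T=T_wc('scene');print(T[:3,3])
for n,uv in dict(scopebase_left=(196,170),scopebase_front=(207,190),scopebase_r=(267,172),magn=(162,177),magh=(175,196)).items(): print(n,ray('scene',T,uv,0.0).round(3))
T=T_wc('side');print(T[:3,3])
for n,uv in dict(sb_near=(205,288),sb_right=(238,258)).items(): print(n,ray('side',T,uv,0.0).round(3))
```

```text
[-0.21782982 -0.66517035  0.62924117]
scopebase_left [ 0.638 -0.005  0.   ]
scopebase_front [ 0.567 -0.089  0.   ]
scopebase_r [ 0.721 -0.186  0.   ]
magn [0.563 0.057 0.   ]
magh [ 0.504 -0.032  0.   ]
[0.45832217 0.67547337 0.56566247]
sb_near [ 0.614 -0.03   0.   ]
sb_right [ 0.554 -0.151  0.   ]
```

View pics/scene0.png

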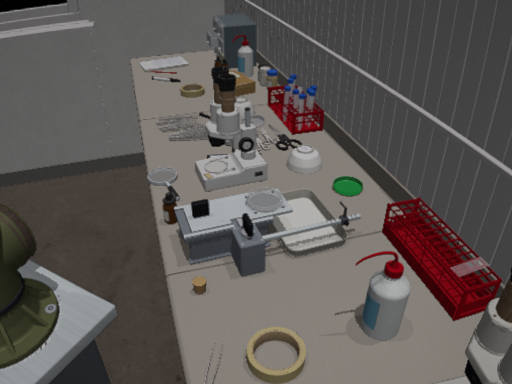

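Call:
step_arm --increments '[{"hand":-1,"x":25,"y":-43,"z":3,"wz":-0.108},{"hand":-1,"x":25,"y":-43,"z":3,"wz":-0.108},{"hand":-1,"x":25,"y":-43,"z":3,"wz":-0.108},{"hand":-1,"x":25,"y":-43,"z":3,"wz":-0.108},{"hand":-1,"x":25,"y":-43,"z":3,"wz":-0.108}]'

```text
invalid input
```

Call:
step_arm --increments '[{"hand":-1,"x":25,"y":-43,"z":3,"wz":-0.108},{"hand":-1,"x":25,"y":-43,"z":3,"wz":-0.108},{"hand":-1,"x":25,"y":-43,"z":3,"wz":-0.108},{"hand":-1,"x":25,"y":-43,"z":3,"wz":-0.108},{"hand":-1,"x":25,"y":-43,"z":3,"wz":-0.108}]'

```text
invalid input
```

Call:
step_arm --increments '[{"hand":-1,"x":0,"y":-48,"z":3,"wz":-0.108},{"hand":-1,"x":0,"y":-48,"z":0,"wz":-0.108},{"hand":-1,"x":0,"y":-48,"z":0,"wz":-0.108},{"hand":-1,"x":0,"y":-48,"z":0,"wz":-0.108},{"hand":-1,"x":0,"y":-48,"z":0,"wz":-0.108}]'

```text
invalid input
```

Call:
step_arm --increments '[{"hand":-1,"x":25,"y":-43,"z":3,"wx":0,"wy":0,"wz":-0.108},{"hand":-1,"x":25,"y":-43,"z":3,"wx":0,"wy":0,"wz":-0.108},{"hand":-1,"x":25,"y":-43,"z":3,"wx":0,"wy":0,"wz":-0.108},{"hand":-1,"x":25,"y":-43,"z":3,"wx":0,"wy":0,"wz":-0.108},{"hand":-1,"x":25,"y":-43,"z":3,"wx":0,"wy":0,"wz":-0.108}]'

```text
clock: 1.6
position: [0.2739, 0.3646, 0.2138]
tool_rot: [-0.379, 0.925, 0.0, 0.0]
ft_force: [0.3, -0.1, 1.0]
finger_gap: 0.0856
```

Call:
step_arm --increments '[{"hand":-1,"x":25,"y":-43,"z":3,"wx":0,"wy":0,"wz":-0.108},{"hand":-1,"x":25,"y":-43,"z":3,"wx":0,"wy":0,"wz":-0.108},{"hand":-1,"x":25,"y":-43,"z":3,"wx":0,"wy":0,"wz":-0.108},{"hand":-1,"x":25,"y":-43,"z":3,"wx":0,"wy":0,"wz":-0.108},{"hand":-1,"x":25,"y":-43,"z":3,"wx":0,"wy":0,"wz":-0.108}]'

```text
clock: 2.1
position: [0.3988, 0.1495, 0.2291]
tool_rot: [-0.118, 0.993, 0.001, 0.001]
ft_force: [0.4, 0.6, -0.1]
finger_gap: 0.0855
```

Call:
step_arm --increments '[{"hand":-1,"x":0,"y":-48,"z":0,"wx":0,"wy":0,"wz":-0.108},{"hand":-1,"x":0,"y":-48,"z":0,"wx":0,"wy":0,"wz":-0.108},{"hand":-1,"x":0,"y":-48,"z":0,"wx":0,"wy":0,"wz":-0.108},{"hand":-1,"x":0,"y":-48,"z":0,"wx":0,"wy":0,"wz":-0.108},{"hand":-1,"x":0,"y":-48,"z":0,"wx":0,"wy":0,"wz":-0.108}]'

```text
clock: 2.6
position: [0.3979, -0.0905, 0.229]
tool_rot: [0.151, 0.989, 0.0, 0.001]
ft_force: [1.9, 0.1, -0.1]
finger_gap: 0.0853
```

Call:
step_arm --increments '[{"hand":-1,"x":0,"y":-48,"z":0,"wx":0,"wy":0,"wz":-0.108},{"hand":-1,"x":0,"y":-48,"z":0,"wx":0,"wy":0,"wz":-0.108},{"hand":-1,"x":0,"y":-48,"z":0,"wx":0,"wy":0,"wz":-0.108},{"hand":-1,"x":0,"y":-48,"z":0,"wx":0,"wy":0,"wz":-0.108},{"hand":-1,"x":0,"y":0,"z":0,"wx":0,"wy":0,"wz":0}]'

```text
clock: 3.1
position: [0.3967, -0.2851, 0.2272]
tool_rot: [0.362, 0.932, -0.001, -0.001]
ft_force: [-0.5, 0.7, -0.2]
finger_gap: 0.0852
```

```bash
cat > b.py <<'E'
from h import *
import sys
im,T=snap('wrist',sys.argv[1]); print(sensors.get_state()['position'],R.from_quat(sensors.get_state()['tool_rot']).as_euler('zyx'))
find('wrist',T,sys.argv[2:])
E
python3 b.py w1.png knob_grip board_handle board_front gauge_tip stand dish dish_place
```

```text
[ 0.39720845 -0.28307763  0.22748199] [-2.40480853e+00 -2.41286746e-03 -3.14114989e+00]
wrist knob_grip 0.9 [ 0.3696 -0.3274  0.1033] [250. 126.]
wrist board_handle 0.86 [ 0.3828 -0.2064  0.0953] [315. 215.]
wrist board_handle 0.3 [ 0.5191 -0.3316  0.0741] [157. 208.]
wrist board_front 0.71 [ 0.5212 -0.3303  0.0725] [157. 209.]
wrist gauge_tip 0.96 [ 0.5632 -0.4438  0.0792] [ 53. 165.]
wrist stand 0.84 [ 0.4112 -0.2346 -0.0024] [275. 188.]
wrist stand 0.26 [ 0.26   -0.2821 -0.0008] [339.  87.]
wrist dish 0.93 [ 0.4877 -0.2981  0.0766] [195. 212.]
wrist dish 0.56 [ 7.430e-01 -4.107e-01  1.000e-04] [ 36. 248.]
```

View pics/w1.png

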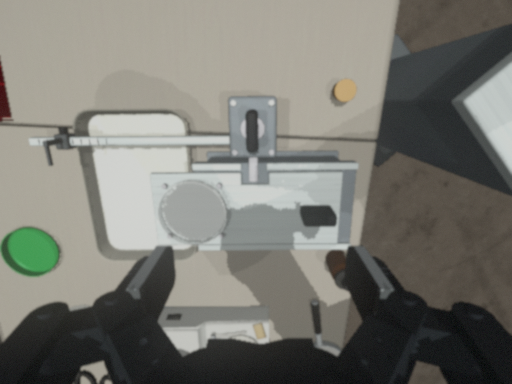

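Run:
```python
from h import *
T=T_wc('wrist')
a=ray('wrist',T,(192,165),.075);b=ray('wrist',T,(357,164),.075);d=a-b;print('strip',a,b,np.degrees(np.arctan2(d[1],d[0])))
print('knobtop',ray('wrist',T,(252,131),.12))
print('handle top',ray('wrist',T,(319,215),.114))
print('gauge',ray('wrist',T,(51,163),.078))
y=np.radians(-41.8);S=np.array([.4115,-.234,0]);M=R.from_euler('z',y).as_matrix()
for n,p in dict(knob=[.03,-.095,.106],g=[.254,-.057,.078],front_edge_L=[.1,.047,.075],fr=[.1,-.047,.075],rr=[-.09,-.047,.075]).items():
  P=S+M@p;print(n,P.round(4),pix('wrist',T,P).round())
im=cv2.imread('pics/w1.png');cv2.imwrite('pics/w1c.png',cv2.resize(im[90:270,20:380],None,fx=2.2,fy=2.2,interpolation=cv2.INTER_CUBIC))
```

```text
strip [ 0.45393048 -0.33330256  0.075     ] [ 0.31282842 -0.20901943  0.075     ] -41.37369957557058
knobtop [ 0.37309274 -0.31879111  0.12      ]
handle top [ 0.37955117 -0.20607082  0.114     ]
gauge [ 0.57003532 -0.44079216  0.078     ]
knob [ 0.3705 -0.3248  0.106 ] [250. 123.]
g [ 0.5629 -0.4458  0.078 ] [ 51. 156.]
front_edge_L [ 0.5174 -0.2656  0.075 ] [195. 238.]
fr [ 0.4547 -0.3357  0.075 ] [190. 164.]
rr [ 0.3131 -0.209   0.075 ] [357. 164.]
```

View pics/w1c.png

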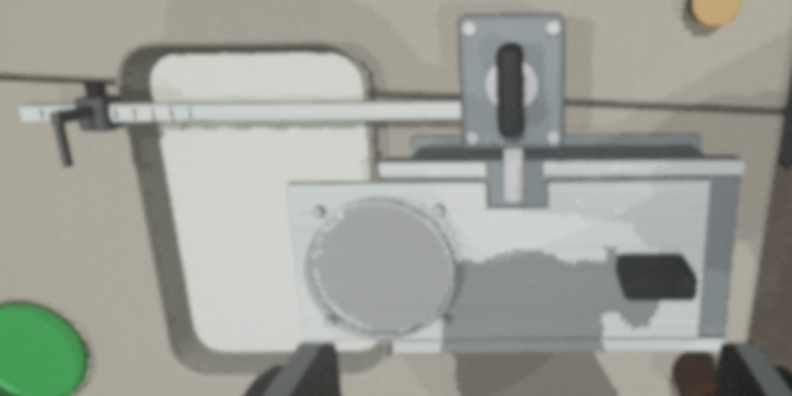

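```bash
python3 b.py w2.png knob_grip board_handle board_front gauge_tip stand
python3 - <<'E'
from h import *
T=T_wc('wrist')
a=cv2.imread('pics/w1.png',0);b=cv2.imread('pics/w2.png',0)
print(cv2.phaseCorrelate(a[100:260,40:380].astype(np.float32),b[100:260,40:380].astype(np.float32)))
print(sensors.get_state()['tool_rot'],sensors.get_state()['position'],T[:3,3],T[:3,:3].round(3))
for p in [(.5632,-.4438,.0792),(.5629,-.4458,.078)]:print(pix('wrist',T,p))
E
```

```text
[ 0.39872738 -0.27972606  0.22888423] [-2.41276983e+00  9.22327832e-04  3.14145267e+00]
wrist knob_grip 0.61 [ 0.3715 -0.325   0.0986] [250. 123.]
wrist board_handle 0.9 [ 0.382  -0.2057  0.0951] [314. 210.]
wrist board_front 0.71 [ 0.5173 -0.3308  0.0756] [156. 202.]
wrist board_front 0.38 [ 0.4872 -0.2996  0.0748] [193. 204.]
wrist board_front 0.32 [ 0.547  -0.3647  0.001 ] [142. 180.]
wrist gauge_tip 0.95 [ 0.5651 -0.4468  0.077 ] [ 50. 156.]
wrist stand 0.78 [ 0.4129 -0.232  -0.004 ] [274. 186.]
wrist stand 0.32 [ 0.3738 -0.3276  0.1038] [246. 123.]
((-0.29150176497259395, -0.3642650337934725), 0.1440114845169915)
[3.57142376e-01 9.34049956e-01 3.06147147e-05 4.31048054e-05] [ 0.39841004 -0.28038364  0.22853462] [ 0.3469976  -0.33688246  0.40365623] [[-0.745 -0.635 -0.203]
 [ 0.667 -0.71  -0.226]
 [-0.001 -0.304  0.953]]
[ 51.79047334 158.46538085]
[ 51.1945305  156.76370289]
```

Run:
```python
from h import *
T=T_wc('wrist')
im=cv2.imread('pics/w2.png');s=3
big=cv2.resize(im[90:260,20:380],None,fx=2.2,fy=2.2,interpolation=cv2.INTER_CUBIC)
y=np.radians(-41.7);S=np.array([.412,-.2338,0]);M=R.from_euler('z',y).as_matrix()
def P(p):
    q=pix('wrist',T,S+M@np.array(p)/1000.);return tuple(np.round((q-[20,90]+.5)*2.2).astype(int).tolist())
def L(*ps,c=(0,0,255)):
    for a,b in zip(ps,ps[1:]+ps[:1]): cv2.line(big,P(a),P(b),c,1)
L((24,-115,120),(36,-115,120),(36,-75,120),(24,-75,120))
L((4,-128,80),(56,-128,80),(56,-62,80),(4,-62,80),c=(255,0,0))
L((-90,-47,75),(100,-47,75),c=(0,200,0));L((-90,47,75),(100,47,75),c=(0,200,0))
L((-58,-7,114),(-22,-7,114),(-22,7,114),(-58,7,114),c=(0,255,255))
cv2.circle(big,P((254,-57,78)),3,(0,0,255),1)
L((150,-45,78),(150,45,78),c=(255,0,255))
cv2.imwrite('pics/ov.png',big)
```

```text
(no output)
```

View pics/ov.png

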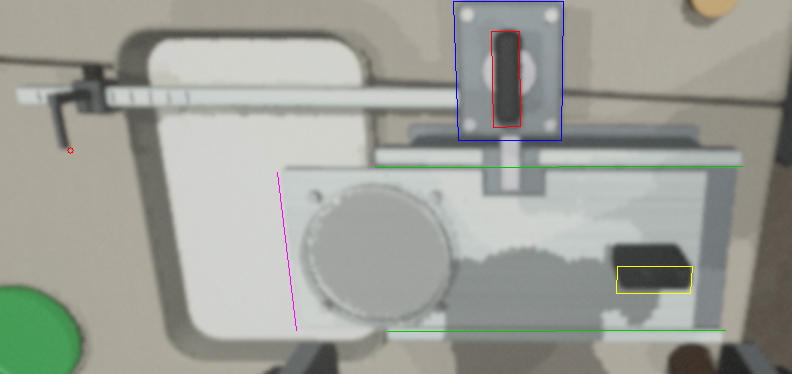

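Call:
step_arm --increments '[{"hand":-1,"x":-14,"y":-22,"z":-20,"wx":0,"wy":0,"wz":0},{"hand":-1,"x":-13,"y":-22,"z":-28,"wx":0,"wy":0,"wz":0.003},{"hand":-1,"x":0,"y":0,"z":-30,"wx":0,"wy":0,"wz":0},{"hand":-1,"x":0,"y":0,"z":-30,"wx":0,"wy":0,"wz":0},{"hand":-1,"x":0,"y":0,"z":-28,"wx":0,"wy":0,"wz":0}]'

```text
clock: 4.3
position: [0.3709, -0.3247, 0.091]
tool_rot: [0.356, 0.934, 0.0, -0.0]
ft_force: [0.2, 0.0, 0.4]
finger_gap: 0.0854
```

Call:
step_arm --increments '[{"hand":1,"x":0,"y":0,"z":0,"wx":0,"wy":0,"wz":0},{"hand":1,"x":0,"y":0,"z":0,"wx":0,"wy":0,"wz":0},{"hand":1,"x":0,"y":0,"z":0,"wx":0,"wy":0,"wz":0},{"hand":1,"x":0,"y":0,"z":0,"wx":0,"wy":0,"wz":0},{"hand":1,"x":0,"y":0,"z":0,"wx":0,"wy":0,"wz":0}]'

```text
clock: 4.8
position: [0.3719, -0.3249, 0.0937]
tool_rot: [0.356, 0.935, -0.0, 0.001]
ft_force: [0.2, 0.2, -0.3]
finger_gap: 0.0123
```

Call:
step_arm --increments '[{"hand":1,"x":0,"y":0,"z":0,"wx":0,"wy":0,"wz":0},{"hand":1,"x":0,"y":0,"z":0,"wx":0,"wy":0,"wz":0},{"hand":1,"x":0,"y":0,"z":0,"wx":0,"wy":0,"wz":0},{"hand":1,"x":0,"y":0,"z":0,"wx":0,"wy":0,"wz":0}]'

```text
clock: 5.2
position: [0.3713, -0.3246, 0.0925]
tool_rot: [0.356, 0.934, -0.0, -0.0]
ft_force: [0.1, 0.7, 0.0]
finger_gap: -0.0001
```

Run:
```python
from h import *
print(sensors.get_state())
a,_=snap('scene');b,_=snap('side')
a=cv2.resize(a[130:290,170:370],None,fx=2,fy=2,interpolation=3);b=cv2.resize(b[110:270,220:420],None,fx=2,fy=2,interpolation=3)
cv2.imwrite('pics/c.png',np.hstack([a,b])[:,:,::-1])
```

```text
{'clock': 5.2, 'joint_positions': array([-3.08671001e-01, -2.38467185e-01, -3.66521716e-01, -3.88544012e-06,
       -1.44284398e+00, -4.19366595e-01]), 'qvel': array([-2.17653036e-05,  6.35050683e-04,  1.32581100e-03,  1.41063273e-03,
       -1.51248197e-03, -3.08257189e-05]), 'tau': array([ 2.68590709e-03, -2.25153387e+01,  3.45212567e+01,  6.88703164e+00,
       -1.49606047e-03, -2.03709510e-05]), 'position': array([ 0.37130925, -0.3246428 ,  0.0924661 ]), 'tool_rot': array([ 3.56032790e-01,  9.34473461e-01, -9.02450277e-07, -5.11192682e-05]), 'ft_force': array([0.11674539, 0.7315667 , 0.01372824]), 'wrist_torque': array([ 0.04800524,  0.00811096, -0.02189129]), 'finger_gap': -9.044162042911391e-05}
```

View pics/c.png

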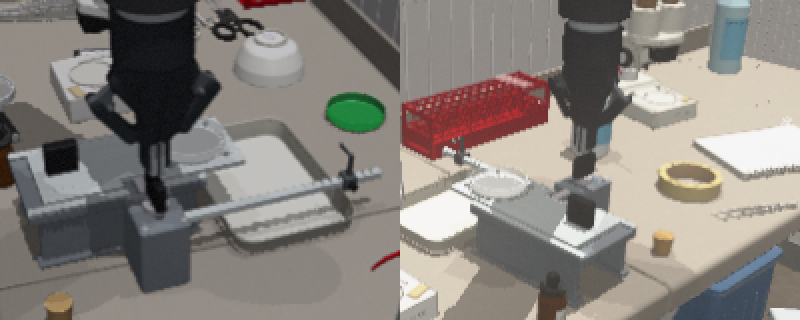

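Run:
```python
from h import *
for cam,o in (('scene',(170,130)),('side',(220,110))):
    T=T_wc(cam)
    for z in (.08,.0925,.12,.15,.17):
        p=(pix(cam,T,(.3713,-.3246,z))-o)*2
        print(cam,z,(p+([0,0] if cam=='scene' else [400,0])).round())
a,Ta=snap('scene');find('scene',Ta,['knob_grip'])
a=cv2.resize(a[175:255,220:280],None,fx=7,fy=7,interpolation=3)
b,Tb=snap('side');find('side',Tb,['knob_grip'])
b=cv2.resize(b[145:225,285:341],None,fx=7,fy=7,interpolation=3)
cv2.imwrite('pics/c2.png',np.hstack([a,b])[:,:,::-1]);print(a.shape,b.shape)
```

```text
scene 0.08 [157. 209.]
scene 0.0925 [157. 199.]
scene 0.12 [156. 177.]
scene 0.15 [156. 151.]
scene 0.17 [155. 133.]
side 0.08 [581. 182.]
side 0.0925 [582. 173.]
side 0.12 [583. 155.]
side 0.15 [584. 135.]
side 0.17 [585. 121.]
scene knob_grip 0.5 [ 0.3676 -0.3223  0.1087] [246. 224.]
side knob_grip 0.74 [ 0.3702 -0.3249  0.1089] [312. 191.]
(560, 420, 3) (560, 392, 3)
```

View pics/c2.png

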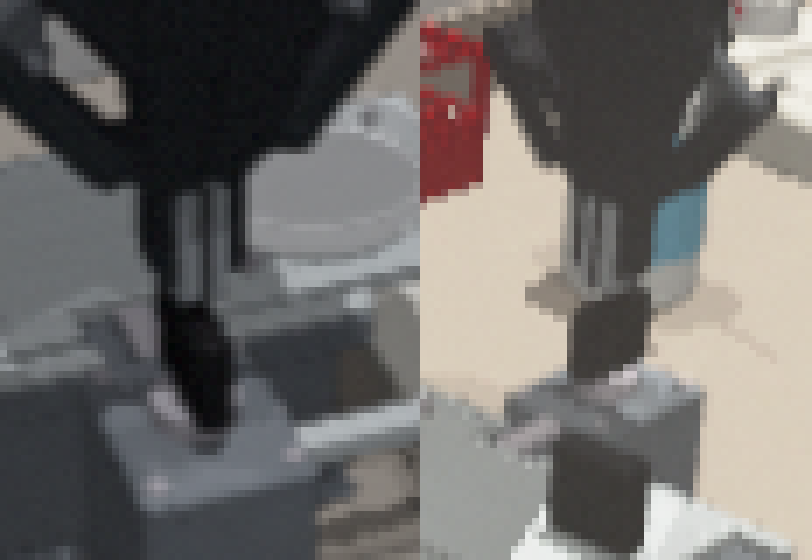

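Run:
```python
from h import *
Tt=np.array(viewer.camera_params('wrist')['T_tool_cam']);print(Tt.round(4))
for z in (0,-.013,-.027,-.041,-.055):
    print(z,[pix('wrist',Tt,(x,y,z)).round().tolist() for x,y in ((.0425,.011),(.0425,-.011),(.057,.011),(-.0425,.011),(-.0425,-.011),(-.057,-.011))])
im,_=snap('wrist','w3.png')
for z in (0,-.013,-.027,-.041): print(z,pix('wrist',Tt,(0,-.011,z)).round(),pix('wrist',Tt,(0,.011,z)).round())
# dark-profile down centre column
g=cv2.cvtColor(im,cv2.COLOR_RGB2GRAY);
for r in range(150,384,12): print(r,g[r,226:286:4])
```

```text
[[ 1.000e+00 -2.000e-04  7.000e-04  6.000e-04]
 [ 0.000e+00 -9.527e-01 -3.039e-01 -7.640e-02]
 [ 7.000e-04  3.039e-01 -9.527e-01 -1.751e-01]
 [ 0.000e+00  0.000e+00  0.000e+00  1.000e+00]]
0 [[324.0, 237.0], [326.0, 206.0], [346.0, 237.0], [194.0, 237.0], [192.0, 206.0], [169.0, 206.0]]
-0.013 [[328.0, 247.0], [331.0, 214.0], [352.0, 247.0], [190.0, 247.0], [187.0, 214.0], [163.0, 214.0]]
-0.027 [[333.0, 259.0], [336.0, 223.0], [359.0, 259.0], [184.0, 259.0], [181.0, 223.0], [155.0, 223.0]]
-0.041 [[340.0, 273.0], [343.0, 235.0], [367.0, 273.0], [178.0, 273.0], [174.0, 235.0], [145.0, 235.0]]
-0.055 [[347.0, 289.0], [352.0, 248.0], [378.0, 289.0], [170.0, 289.0], [165.0, 248.0], [134.0, 248.0]]
0 [259. 206.] [259. 237.]
-0.013 [259. 214.] [259. 247.]
-0.027 [259. 223.] [259. 259.]
-0.041 [259. 235.] [259. 273.]
150 [160 159 115  94  92  91  94  93  95 100  99  98  99  99  99]
162 [141  84  85  83  83  83  85  82  84  82  81  81  84  80  80]
174 [139 154 141 141 141 142 150 149 151 149 149 148 148 148 147]
186 [136 142 141 141 142 142 140 142 141 140 141 142 141 142 139]
198 [134 140 
[... 222 characters left out ...]
 87 85 86 84]
246 [ 80 111  66  41  38  81  94  95  41  51  94  93  63  40  38]
258 [71 61 38 39 40 77 79 78 32 36 75 78 82 36 37]
270 [120  41  36  34  30  55  81  91  35  34  93  76  48  29  31]
282 [33 31 29 30 30 26 28 28 28 28 28 28 29 29 26]
294 [30 34 23 25 32 18 28 27 29 28 28 24 24 26 27]
306 [28 24 29 24 22 20 25 25 29 25 25 24 23 21 25]
318 [ 23  26  24  21  28  23  26  40 134 133  30  23  20  26  24]
330 [ 23  23  26  21  18  19  27  75 135 133  47  22  21  21  25]
342 [ 20  24  20  27  23  22  24  93 122 119  72  27  25  19  21]
354 [22 25 21 16 21 20 20 24 24 21 18 20 21 20 18]
366 [21 22 14 20 19 20 23 18 21 19 24 20 25 27 22]
378 [19 16 22 25 22 23 22 23 23 20 22 23 21 20 23]
```

Call:
step_arm --increments '[{"hand":-0.5,"x":0,"y":0,"z":10,"wx":0,"wy":0,"wz":0},{"hand":-0.5,"x":0,"y":0,"z":0,"wx":0,"wy":0,"wz":0},{"hand":-0.5,"x":0,"y":0,"z":0,"wx":0,"wy":0,"wz":0},{"hand":-0.5,"x":0,"y":0,"z":0,"wx":0,"wy":0,"wz":0},{"hand":-0.5,"x":0,"y":0,"z":0,"wx":0,"wy":0,"wz":0}]'

```text
clock: 6.05
position: [0.3712, -0.3246, 0.1023]
tool_rot: [0.356, 0.934, 0.0, -0.0]
ft_force: [0.1, -0.0, 0.3]
finger_gap: 0.0642
```

Call:
step_arm --increments '[{"hand":-0.5,"x":0,"y":0,"z":-10,"wx":0,"wy":0,"wz":0},{"hand":-0.5,"x":0,"y":0,"z":-10,"wx":0,"wy":0,"wz":0},{"hand":-0.5,"x":0,"y":0,"z":-8,"wx":0,"wy":0,"wz":0},{"hand":-0.5,"x":0,"y":0,"z":-8,"wx":0,"wy":0,"wz":0},{"hand":-0.5,"x":0,"y":0,"z":0,"wx":0,"wy":0,"wz":0}]'

```text
clock: 6.55
position: [0.3705, -0.3242, 0.0647]
tool_rot: [0.356, 0.934, 0.0, -0.001]
ft_force: [-0.3, 0.4, 0.3]
finger_gap: 0.064
```

Call:
step_arm --increments '[{"hand":1,"x":0,"y":0,"z":0,"wx":0,"wy":0,"wz":0},{"hand":1,"x":0,"y":0,"z":0,"wx":0,"wy":0,"wz":0},{"hand":1,"x":0,"y":0,"z":0,"wx":0,"wy":0,"wz":0},{"hand":1,"x":0,"y":0,"z":0,"wx":0,"wy":0,"wz":0},{"hand":1,"x":0,"y":0,"z":0,"wx":0,"wy":0,"wz":0}]'

```text
clock: 7.05
position: [0.3712, -0.3245, 0.0671]
tool_rot: [0.356, 0.934, 0.0, -0.0]
ft_force: [-2.5, 3.4, 4.6]
finger_gap: 0.0104
```

Call:
step_arm --increments '[{"hand":1,"x":0,"y":0,"z":0,"wx":0,"wy":0,"wz":0},{"hand":1,"x":0,"y":0,"z":0,"wx":0,"wy":0,"wz":0},{"hand":1,"x":0,"y":0,"z":0,"wx":0,"wy":0,"wz":0}]'

```text
clock: 7.35
position: [0.3712, -0.3245, 0.0671]
tool_rot: [0.356, 0.934, 0.0, -0.0]
ft_force: [-2.7, 5.0, 5.7]
finger_gap: 0.0111
```

Call:
step_arm --increments '[{"hand":1,"x":0,"y":0,"z":0,"wx":0,"wy":0,"wz":-0.05},{"hand":1,"x":0,"y":0,"z":0,"wx":0,"wy":0,"wz":-0.1},{"hand":1,"x":0,"y":0,"z":0,"wx":0,"wy":0,"wz":-0.1}]'

```text
clock: 7.65
position: [0.3714, -0.3247, 0.0671]
tool_rot: [0.471, 0.882, -0.0, 0.0]
ft_force: [-1.8, 2.1, 3.1]
finger_gap: 0.0107
```

Call:
step_arm --increments '[{"hand":1,"x":0,"y":0,"z":0,"wx":0,"wy":0,"wz":-0.12},{"hand":1,"x":0,"y":0,"z":0,"wx":0,"wy":0,"wz":-0.12},{"hand":1,"x":0,"y":0,"z":0,"wx":0,"wy":0,"wz":-0.12},{"hand":1,"x":0,"y":0,"z":0,"wx":0,"wy":0,"wz":-0.12},{"hand":1,"x":0,"y":0,"z":0,"wx":0,"wy":0,"wz":-0.12}]'

```text
clock: 8.15
position: [0.3716, -0.3254, 0.0671]
tool_rot: [0.711, 0.703, -0.0, 0.001]
ft_force: [-1.2, -1.3, 2.5]
finger_gap: 0.0105
```

Call:
step_arm --increments '[{"hand":1,"x":0,"y":0,"z":0,"wx":0,"wy":0,"wz":-0.12},{"hand":1,"x":0,"y":0,"z":0,"wx":0,"wy":0,"wz":-0.12},{"hand":1,"x":0,"y":0,"z":0,"wx":0,"wy":0,"wz":-0.12},{"hand":1,"x":0,"y":0,"z":0,"wx":0,"wy":0,"wz":-0.12},{"hand":1,"x":0,"y":0,"z":0,"wx":0,"wy":0,"wz":-0.14}]'

```text
clock: 8.65
position: [0.3713, -0.326, 0.0671]
tool_rot: [0.892, 0.452, -0.0, 0.001]
ft_force: [-1.1, -4.8, 0.9]
finger_gap: 0.0105
```

Call:
step_arm --increments '[{"hand":1,"x":0,"y":0,"z":0,"wx":0,"wy":0,"wz":0},{"hand":1,"x":0,"y":0,"z":0,"wx":0,"wy":0,"wz":0}]'

```text
clock: 8.85
position: [0.3713, -0.326, 0.0671]
tool_rot: [0.89, 0.456, -0.0, 0.001]
ft_force: [-2.0, -6.1, 1.2]
finger_gap: 0.0107
```

Call:
step_arm --increments '[{"hand":-0.5,"x":0,"y":0,"z":0,"wx":0,"wy":0,"wz":0},{"hand":-0.5,"x":0,"y":0,"z":0,"wx":0,"wy":0,"wz":0},{"hand":-0.5,"x":0,"y":0,"z":0,"wx":0,"wy":0,"wz":0},{"hand":-0.5,"x":0,"y":0,"z":20,"wx":0,"wy":0,"wz":0},{"hand":-0.5,"x":0,"y":0,"z":40,"wx":0,"wy":0,"wz":0}]'

```text
clock: 9.35
position: [0.3698, -0.3233, 0.1237]
tool_rot: [0.89, 0.455, -0.002, -0.003]
ft_force: [1.5, -0.1, 0.2]
finger_gap: 0.0641
```

Call:
step_arm --increments '[{"hand":-0.5,"x":0,"y":0,"z":50,"wx":0,"wy":0,"wz":0},{"hand":-0.5,"x":2,"y":40,"z":20,"wx":0,"wy":0,"wz":-0.05},{"hand":-0.5,"x":2,"y":40,"z":0,"wx":0,"wy":0,"wz":-0.05},{"hand":-0.5,"x":4,"y":40,"z":0,"wx":0,"wy":0,"wz":0},{"hand":-0.5,"x":0,"y":0,"z":0,"wx":0,"wy":0,"wz":0}]'

```text
clock: 9.85
position: [0.3802, -0.2011, 0.197]
tool_rot: [0.911, 0.412, 0.001, -0.0]
ft_force: [0.2, -0.0, 0.0]
finger_gap: 0.0639
```

Call:
step_arm --increments '[{"hand":-0.5,"x":0,"y":0,"z":0,"wx":0,"wy":0,"wz":0},{"hand":-0.5,"x":0,"y":0,"z":0,"wx":0,"wy":0,"wz":0}]'

```text
clock: 10.05
position: [0.3793, -0.205, 0.1964]
tool_rot: [0.912, 0.41, -0.0, -0.0]
ft_force: [-1.0, -0.7, 0.0]
finger_gap: 0.0642
```

```bash
python3 b.py w4.png knob_grip board_handle board_front gauge_tip dish
python3 - <<'E'
from h import *
print(sensors.get_state()['joint_positions'].round(2))
T=T_wc('wrist')
big=cv2.resize(cv2.imread('pics/w4.png'),None,fx=1.5,fy=1.5,interpolation=cv2.INTER_CUBIC)
y=np.radians(-41.7);S=np.array([.412,-.2338,0]);M=R.from_euler('z',y).as_matrix()
def P(p):
    q=pix('wrist',T,S+M@np.array(p)/1000.);return tuple(np.round((q+.5)*1.5).astype(int).tolist())
def L(*ps,c=(0,0,255)):
    for a,b in zip(ps,ps[1:]+ps[:1]): cv2.line(big,P(a),P(b),c,1)
L((4,-128,80),(56,-128,80),(56,-62,80),(4,-62,80),c=(255,0,0))
L((-90,-47,75),(100,-47,75),c=(0,200,0));L((-90,47,75),(100,47,75),c=(0,200,0))
L((-62,-7,114),(-26,-7,114),(-26,7,114),(-62,7,114),c=(0,255,255))
cv2.circle(big,P((255,-57,78)),3,(0,0,255),1)
L((146,-45,78),(146,45,78),c=(255,0,255))
cv2.imwrite('pics/ov2.png',big)
E
```

```text
[ 0.37915271 -0.205261    0.19628036] [-8.42823416e-01 -4.74263166e-04 -3.14149652e+00]
wrist board_handle 0.8 [ 0.383  -0.2057  0.0952] [260. 185.]
wrist board_handle 0.51 [ 0.4398 -0.2624  0.0684] [256. 246.]
wrist dish 0.87 [ 0.49   -0.3013  0.0748] [260. 296.]
[-0.02 -0.42 -0.32 -0.   -1.68 -2.28]
```

View pics/ov2.png

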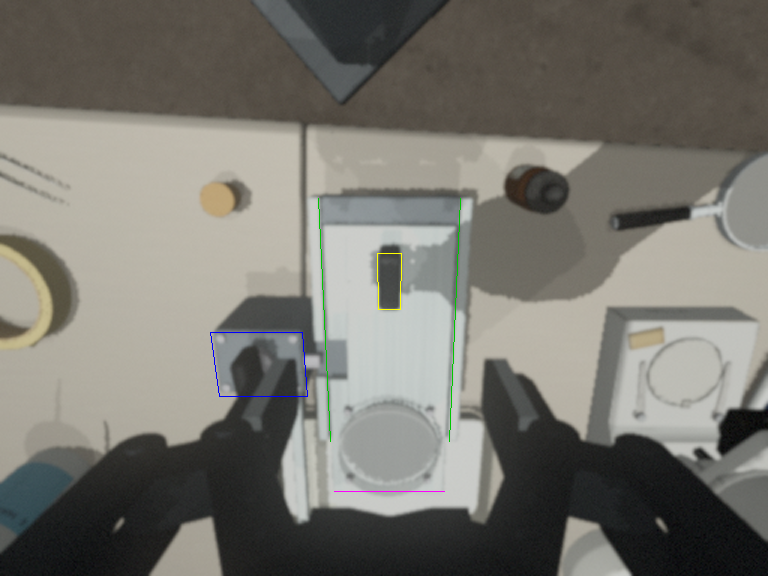

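Call:
step_arm --increments '[{"hand":-0.5,"x":0,"y":0,"z":-30,"wx":0,"wy":0,"wz":0},{"hand":-0.5,"x":0,"y":0,"z":-35,"wx":0,"wy":0,"wz":0},{"hand":-0.5,"x":0,"y":0,"z":-35,"wx":0,"wy":0,"wz":0},{"hand":-0.5,"x":0,"y":0,"z":-25,"wx":0,"wy":0,"wz":0},{"hand":-0.5,"x":0,"y":0,"z":-13,"wx":0,"wy":0,"wz":0}]'

```text
clock: 10.85
position: [0.3779, -0.2047, 0.0559]
tool_rot: [0.913, 0.409, -0.001, -0.001]
ft_force: [0.3, -0.4, -0.4]
finger_gap: 0.0638
```

Call:
step_arm --increments '[{"hand":-0.5,"x":0,"y":0,"z":0,"wx":0,"wy":0,"wz":0},{"hand":0.4,"x":0,"y":0,"z":0,"wx":0,"wy":0,"wz":0},{"hand":0.6,"x":0,"y":0,"z":0,"wx":0,"wy":0,"wz":0},{"hand":1,"x":0,"y":0,"z":0,"wx":0,"wy":0,"wz":0},{"hand":1,"x":0,"y":0,"z":0,"wx":0,"wy":0,"wz":0}]'

```text
clock: 11.35
position: [0.3799, -0.205, 0.0598]
tool_rot: [0.912, 0.409, 0.001, 0.001]
ft_force: [-0.8, 0.1, 3.9]
finger_gap: 0.0132
```

Call:
step_arm --increments '[{"hand":1,"x":0,"y":0,"z":0,"wx":0,"wy":0,"wz":0},{"hand":1,"x":0,"y":0,"z":0,"wx":0,"wy":0,"wz":0},{"hand":1,"x":0,"y":0,"z":0,"wx":0,"wy":0,"wz":0}]'

```text
clock: 11.65
position: [0.3799, -0.205, 0.0598]
tool_rot: [0.912, 0.409, 0.001, 0.001]
ft_force: [-1.4, -0.0, 5.6]
finger_gap: 0.0129
```

Call:
step_arm --increments '[{"hand":1,"x":1.5,"y":-1.3,"z":0,"wx":0,"wy":0,"wz":0},{"hand":1,"x":3,"y":-2.7,"z":0,"wx":0,"wy":0,"wz":0},{"hand":1,"x":4.5,"y":-4,"z":0,"wx":0,"wy":0,"wz":0},{"hand":1,"x":4.5,"y":-4,"z":0,"wx":0,"wy":0,"wz":0},{"hand":1,"x":4.5,"y":-4,"z":0,"wx":0,"wy":0,"wz":0}]'

```text
clock: 12.15
position: [0.397, -0.2204, 0.0598]
tool_rot: [0.912, 0.41, -0.0, -0.0]
ft_force: [-7.2, 5.7, 11.2]
finger_gap: 0.0128
```

Call:
step_arm --increments '[{"hand":1,"x":6,"y":-5.3,"z":0,"wx":0,"wy":0,"wz":0},{"hand":1,"x":7.5,"y":-6.7,"z":0,"wx":0,"wy":0,"wz":0},{"hand":1,"x":7.5,"y":-6.7,"z":0,"wx":0,"wy":0,"wz":0},{"hand":1,"x":7.5,"y":-6.7,"z":0,"wx":0,"wy":0,"wz":0},{"hand":1,"x":7.5,"y":-6.7,"z":0,"wx":0,"wy":0,"wz":0}]'

```text
clock: 12.65
position: [0.433, -0.2526, 0.0598]
tool_rot: [0.912, 0.41, -0.0, -0.001]
ft_force: [-7.8, 7.1, 10.9]
finger_gap: 0.013
```

Call:
step_arm --increments '[{"hand":1,"x":6,"y":-5.3,"z":0,"wx":0,"wy":0,"wz":0},{"hand":1,"x":5,"y":-4.5,"z":0,"wx":0,"wy":0,"wz":0},{"hand":1,"x":3,"y":-2.7,"z":0,"wx":0,"wy":0,"wz":0},{"hand":1,"x":0,"y":0,"z":0,"wx":0,"wy":0,"wz":0},{"hand":1,"x":0,"y":0,"z":0,"wx":0,"wy":0,"wz":0}]'

```text
clock: 13.15
position: [0.4472, -0.2654, 0.0599]
tool_rot: [0.912, 0.41, -0.0, 0.0]
ft_force: [-4.9, 3.6, 7.7]
finger_gap: 0.0123
```

```bash
cat > m.py <<'E'
from h import *
import sys
y=np.radians(-41.7);S=np.array([.412,-.2338,0]);M=R.from_euler('z',y).as_matrix()
st=sensors.get_state();h=M.T@(st['position']-S)*1000;print('tcp in stand',h.round(1),st['ft_force'].round(1))
F=float(sys.argv[1])
def f2(cam,T,n):
    for r in nets.spot_point(cam,n)[:3]:
        P=w(T,r['centre']);print(cam,n,round(r['p'],2),'stand mm',(M.T@(P-S)*1000).round(1))
out=[]
for cam in ('scene','side','wrist'):
    im,T=snap(cam)
    f2(cam,T,'board_front');f2(cam,T,'gauge_tip');f2(cam,T,'board_handle');f2(cam,T,'dish_place')
    if cam=='wrist': cv2.imwrite('pics/wl.png',im[:,:,::-1]);continue
    c=pix(cam,T,S+M@[.24,-.03,.078]);x0,y0=(c-[25,29]).astype(int)
    k=8;big=cv2.resize(im[y0:y0+58,x0:x0+50],None,fx=k,fy=k,interpolation=cv2.INTER_CUBIC).copy()
    def P(p): return tuple(((pix(cam,T,S+M@np.array(p)/1000.)-[x0,y0]+.5)*k).astype(int).tolist())
    cv2.line(big,P((F,-45,78)),P((F,45,78)),(255,0,255),1)
    cv2.line(big,P((F,-70,78)),P((F,-45,78)),(0,255,0),1)
    cv2.circle(big,P((255,-57,78)),4,(255,0,0),1)
    out.append(big)
cv2.imwrite('pics/m%s.png'%sys.argv[1],np.hstack(out)[:,:,::-1])
E
python3 m.py 236
```

```text
tcp in stand [47.3 -0.1 59.9] [-4.9  3.6  7.7]
scene board_front 0.74 stand mm [ 2.365e+02 -2.000e-01  7.280e+01]
scene gauge_tip 0.48 stand mm [255.9 -51.8  83.8]
scene board_handle 0.89 stand mm [47.2  3.5 95.9]
scene dish_place 0.72 stand mm [193.2   2.5  80.8]
side board_handle 0.85 stand mm [49.3 -4.2 97.3]
side board_handle 0.75 stand mm [129.1  -3.3  74.3]
side dish_place 0.57 stand mm [192.7  -3.7  80. ]
wrist board_handle 0.78 stand mm [50.3  0.9 96. ]
```

View pics/m236.png

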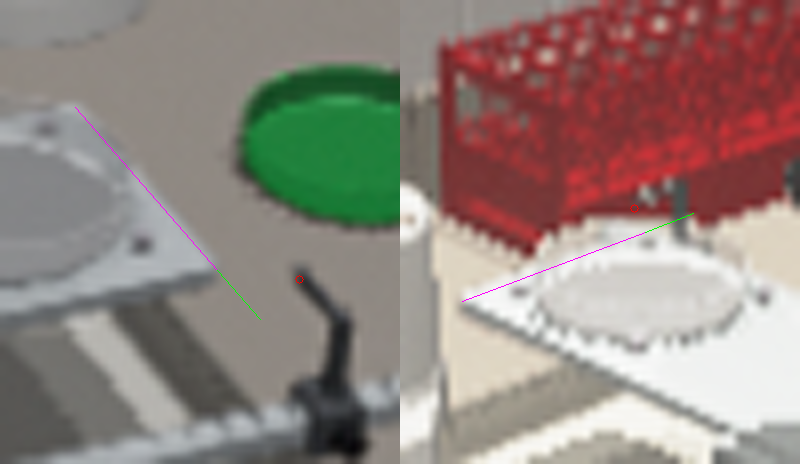

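Call:
step_arm --increments '[{"hand":1,"x":2,"y":-1.8,"z":0,"wx":0,"wy":0,"wz":0},{"hand":1,"x":4,"y":-3.6,"z":0,"wx":0,"wy":0,"wz":0},{"hand":1,"x":4,"y":-3.5,"z":0,"wx":0,"wy":0,"wz":0},{"hand":1,"x":2.5,"y":-2.2,"z":0,"wx":0,"wy":0,"wz":0},{"hand":1,"x":1,"y":-0.9,"z":0,"wx":0,"wy":0,"wz":0}]'

```text
clock: 14.4
position: [0.4601, -0.2768, 0.06]
tool_rot: [0.912, 0.41, -0.001, -0.001]
ft_force: [-8.0, 6.9, 12.3]
finger_gap: 0.0127
```

Call:
step_arm --increments '[{"hand":1,"x":0,"y":0,"z":0,"wx":0,"wy":0,"wz":0},{"hand":1,"x":0,"y":0,"z":0,"wx":0,"wy":0,"wz":0}]'

```text
clock: 14.6
position: [0.4601, -0.2769, 0.06]
tool_rot: [0.912, 0.41, -0.0, -0.0]
ft_force: [-6.0, 5.3, 11.1]
finger_gap: 0.0126
```

```bash
python3 m.py 254
```

```text
tcp in stand [64.6 -0.2 60. ] [-6.   5.3 11.1]
scene board_front 0.95 stand mm [255.2   2.4  68.7]
scene board_front 0.61 stand mm [204.4   1.3  79.3]
scene gauge_tip 0.4 stand mm [254.  -54.7  77.9]
scene board_handle 0.73 stand mm [68.3  0.1 96.3]
scene dish_place 0.77 stand mm [206.9   2.   77.3]
side board_front 0.74 stand mm [ 30.4 -93.5 109.8]
side board_front 0.64 stand mm [257.3  -3.6  74.2]
side board_handle 0.87 stand mm [ 69.5  -1.9 102.1]
side dish_place 0.81 stand mm [210.   -6.   78.7]
wrist board_handle 0.69 stand mm [66.1  0.5 97.2]
wrist board_handle 0.69 stand mm [-3.8  1.2 -1.8]
```

View pics/m254.png

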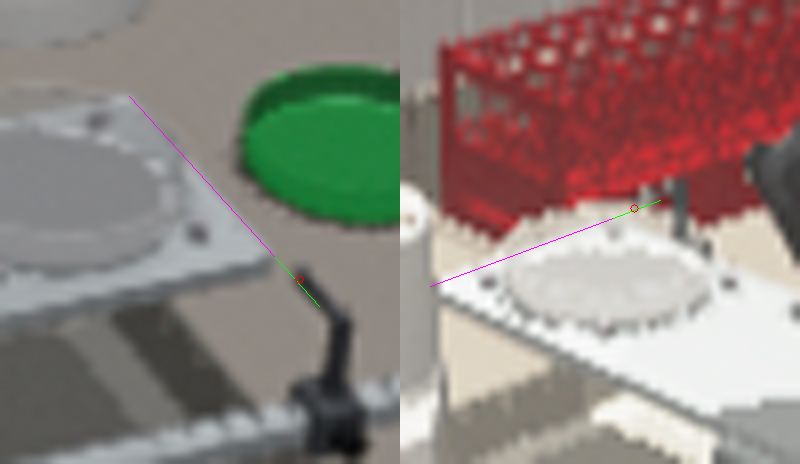

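```bash
cat > r.py <<'E'
from h import *
y=np.radians(-41.7);S=np.array([.412,-.2338,0]);M=R.from_euler('z',y).as_matrix()
k=6.;X0,X1,Y0,Y1=235,277,-82,-16
def rect(im,cam,T,z=78):
    W,H=int((X1-X0)*k),int((Y1-Y0)*k)
    u,v=np.meshgrid(np.arange(W)/k+X0,Y1-np.arange(H)/k)
    Q=(S+np.stack([u,v,np.full_like(u,z)],-1).reshape(-1,3)/1000@M.T)
    p=viewer.camera_params(cam);Ti=np.linalg.inv(T);c=Q@Ti[:3,:3].T+Ti[:3,3]
    m=cv2.projectPoints(c*[1,-1,-1],np.zeros(3),np.zeros(3),np.array(p['K']),np.array(p['dist'],float))[0].reshape(H,W,2).astype(np.float32)
    return cv2.remap(im,m[...,0],m[...,1],cv2.INTER_CUBIC)
def grid(o):
    for x in range(240,X1,5):
        i=int((x-X0)*k);cv2.line(o,(i,0),(i,8),(255,0,0),1);cv2.putText(o,str(x)[1:],(i-6,20),0,.35,(255,0,0),1)
        for j in range(24,o.shape[0],36): o[j:j+3,i]=(255,0,255)
    for yy in range(-80,-16,10):
        j=int((Y1-yy)*k);cv2.line(o,(0,j),(8,j),(255,0,0),1)
        cv2.putText(o,str(yy),(10,j+4),0,.3,(255,0,0),1)
    return o
if __name__=='__main__':
    o=[]
    for cam in('scene','side'):
        im,T=snap(cam,cam+'_r.png');o.append(grid(rect(im,cam,T)))
    T=np.eye(4);T[:3,:3]=R.from_quat([.357142376,.934049956,3.06e-5,4.31e-5]).as_matrix();T[:3,3]=[.39841,-.28038,.228535]
    T=T@np.array(viewer.camera_params('wrist')['T_tool_cam'])
    o.append(grid(rect(cv2.imread('pics/w2.png')[:,:,::-1].copy(),'wrist',T)))
    cv2.imwrite('pics/rect.png',np.hstack(o)[:,:,::-1])
    for a in o:
        g=cv2.cvtColor(a,cv2.COLOR_RGB2GRAY)
        for yy in (-30,-40,-54,-58,-62,-66): print(yy,g[int((Y1-yy)*k)-3,::6])
        print()
E
python3 r.py
```

```text
-30 [146 131 117 106 104 115 136 158 175 179 182 182 180 178 175 172 172 172
 168 160 150 144 140 137 138 139 140 140 139 136 133 129 125 118 115 108
  96  82  73  71  74  77]
-40 [180 180 180 180 180 180 181 180 180 179 179 180 180 181 181 181 180 176
 168 158 149 143 140 138 139 139 139 139 139 140 140 139 139 140 141 141
 139 137 137 138 138 134]
-54 [128 125 123 123 123 125 127 129 130 128 128 127 128 130 133 138 141 139
 135 126 109  92  84  86  97 111 125 135 140 140 140 139 139 138 138 138
 138 138 138 138 138 138]
-58 [141 140 140 139 140 140 140 140 139 139 139 139 139 140 141 138 135 125
 105  82  60  51  58  79 103 126 136 138 140 140 139 139 139 139 138 138
 138 138 138 137 137 138]
-62 [138 138 137 137 137 138 138 139 139 139 139 139 138 139 141 139 129 114
  89  67  52  50  64  87 107 123 134 138 140 139 139 139 139 138 138 138
 138 137 137 137 138 138]
-66 [139 139 139 138 138 138 138 138 138 138 138 138 139 140 142 141 130 116
  95  71  55  52  62  82 104 123 137 140 141 141 140 139 138 138 138 138
 138 139 139 138 138 138]

-30 [231 226 222 218 219 224 231 239 244 24
[... 1369 characters left out ...]
 [168 168 168 167 169 167 167 168 167 167 166 168 167 166 167 168 168 167
 167 167 167 168 167 167 168 167 166 168 167 166 166 168 168 168 167 167
 167 167 168 167 167 169]
-58 [168 167 167 167 167 168 168 167 167 167 167 167 167 167 168 168 166 166
 163 162 163 162 163 164 166 167 168 167 168 167 167 167 167 167 167 168
 166 167 167 168 167 167]
-62 [168 167 167 167 167 167 169 166 167 167 166 167 167 166 167 166 157 129
  95  76  84 104 121 142 158 166 167 166 167 166 166 167 167 167 167 166
 167 167 167 166 167 168]
-66 [167 167 167 168 169 168 167 167 167 167 166 167 167 166 166 165 158 131
  91  71  82 102 119 141 158 165 167 168 167 167 167 166 167 167 166 167
 166 166 167 168 167 165]
```

View pics/rect.png

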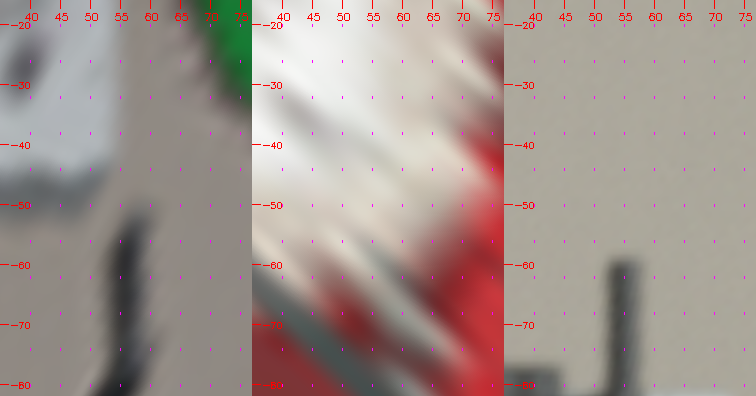

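Run:
```python
import r; from r import *
T=np.eye(4);T[:3,:3]=R.from_quat([.357142376,.934049956,3.06e-5,4.31e-5]).as_matrix();T[:3,3]=[.39841,-.28038,.228535]
T=T@np.array(viewer.camera_params('wrist')['T_tool_cam'])
g=lambda im:cv2.cvtColor(im,cv2.COLOR_BGR2GRAY)
w2=cv2.imread('pics/w2.png')
r.X0,r.X1,r.Y0,r.Y1=135,160,-60,50
a=g(rect(w2,'wrist',T))
for yy in (40,0,-40): print('w2 front',yy,a[int((50-yy)*6),::6])
r.X0,r.X1=110,140; a=g(rect(w2,'wrist',T)); print('right edge y from -38 down', a[int((50+38)*6)::6,90])
sc=cv2.imread('pics/scene_r.png');Ts=T_wc('scene');sc0=cv2.imread('pics/scene0.png')
r.X0,r.X1=235,270; a=g(rect(sc,'scene',Ts))
for yy in (40,20,0,-20,-40): print('scene front',yy,a[int((50-yy)*6),::6])
r.X0,r.X1=135,170; a=g(rect(sc0,'scene',Ts))
for yy in (40,20,0,-20,-40): print('scene0 front',yy,a[int((50-yy)*6),::6])
st=sensors.get_state();print('travel',M.T@(st['position']-np.array([.3799,-.2050,.0598])), st['ft_force'],st['clock'])
for name,im,TT,cam in(('w2',w2,T,'wrist'),('scene',sc,Ts,'scene')):
  r.X0,r.X1,r.Y0,r.Y1=235,277,-75,-45
  for z in(76,78,80,82):
    a=255-g(rect(im,cam,TT,z)).astype(float); a-=np.median(a); a[a<30]=0
    ys=-45-np.arange(a.shape[0])/6; col=a[(ys<-63)&(ys>-70)].sum(0); row=a.max(1)
    print(name,z,'x',(col*(235+np.arange(a.shape[1])/6)).sum()/col.sum(),'tip y',ys[np.argmax(row>row.max()/2)])
```

```text
w2 front 40 [204 204 203 203 204 204 204 203 204 204 204 205 206 207 207 208 208 207
 208 208 208 209 208 208 208]
w2 front 0 [178 180 172 164 162 165 171 182 196 200 200 200 203 207 209 209 209 210
 209 209 209 210 209 209 209]
w2 front -40 [203 204 203 204 204 204 204 204 203 203 202 203 207 209 210 210 210 210
 210 210 210 210 209 210 210]
right edge y from -38 down [205 205 204 204 203 203 204 205 204 194 180 174 186 202 208 209 209 209
 209 209 209 209]
scene front 40 [157 155 148 140 135 131 132 134 138 142 148 151 154 156 157 159 161 161
 158 154 148 143 141 139 138 138 138 139 139 139 138 138 138 139 139]
scene front 20 [133 135 140 149 159 164 165 162 158 154 151 151 152 152 152 151 150 147
 141 134 131 132 137 141 142 141 140 139 138 138 138 138 138 138 139]
scene front 0 [132 132 133 132 131 132 136 139 140 139 136 132 130 137 151 164 173 174
 169 162 151 144 141 138 138 139 137 135 127 115 102  85  71  62  60]
scene front -20 [146 149 151 149 146 147 151 157 163 166 170 172 174 175 176 178 180 178
 170 160 148 140 138 137 138 139 137 134 130 131 126 112  96  83  78]
scene
[... 756 characters left out ...]
 176 177 177 177 177 177 177 177]
scene0 front -40 [169 168 168 168 168 168 169 169 170 169 167 165 165 168 172 176 177 177
 177 177 177 177 177 177 177 177 176 176 176 176 176 177 177 177 177]
travel [ 0.10773351 -0.00032753  0.00017063] [-6.12678872  6.37043522 11.29180042] 15.45
w2 76 x 256.0450876479131 tip y -59.166666666666664
w2 78 x 254.60627469006272 tip y -59.666666666666664
w2 80 x 253.1557783570617 tip y -60.0
w2 82 x 251.71694721854772 tip y -60.333333333333336
scene 76 x 257.3207222655235 tip y -50.333333333333336
scene 78 x 255.72606350913213 tip y -52.833333333333336
scene 80 x 254.1370573153896 tip y -55.333333333333336
scene 82 x 252.51407538830267 tip y -57.833333333333336
```

Call:
step_arm --increments '[{"hand":1,"x":0.7,"y":-0.6,"z":0,"wx":0,"wy":0,"wz":0},{"hand":1,"x":0,"y":0,"z":0,"wx":0,"wy":0,"wz":0},{"hand":1,"x":0,"y":0,"z":0,"wx":0,"wy":0,"wz":0},{"hand":1,"x":0,"y":0,"z":0,"wx":0,"wy":0,"wz":0},{"hand":1,"x":0,"y":0,"z":0,"wx":0,"wy":0,"wz":0}]'

```text
clock: 15.95
position: [0.4606, -0.2774, 0.06]
tool_rot: [0.912, 0.41, -0.001, -0.001]
ft_force: [-6.8, 6.3, 12.6]
finger_gap: 0.0132
```

Run:
```python
import r; from r import *
sc,Ts=snap('scene','scene_f.png')
r.X0,r.X1,r.Y0,r.Y1=235,270,-60,50; a=cv2.cvtColor(rect(sc,'scene',Ts),cv2.COLOR_RGB2GRAY)
for yy in (40,0,-40): print('front',yy,a[int((50-yy)*6),96:150:6])
def f(cam,T,n):
    for q in nets.spot_point(cam,n)[:2]: print(cam,n,round(q['p'],2),(M.T@(w(T,q['centre'])-S)*1000).round(1))
for n in('board_front','dish','dish_place','board','knob_grip'): f('scene',Ts,n)
_,T=snap('side','side_f.png')
for n in('board_front','dish','dish_place','board','gauge_tip'): f('side',T,n)
st=sensors.get_state();print('travel',M.T@(st['position']-np.array([.3799,-.2050,.0598])), st['ft_force'],st['clock'],st['finger_gap'],st['tool_rot'])
```

```text
front 40 [164 164 163 160 154 149 145 141 140]
front 0 [166 169 168 163 156 147 142 138 138]
front -40 [181 178 174 167 156 147 141 139 140]
scene board_front 0.92 [251.4   2.6  70.8]
scene dish 0.84 [363.4  87.    2.2]
scene dish 0.68 [202.4  -1.7  80.5]
scene dish_place 0.64 [208.5   2.2  79.6]
scene dish_place 0.48 [255.6   2.3  72.2]
scene board 0.56 [139.4   1.4  70.1]
scene knob_grip 0.71 [ 24.8 -96.1 109.4]
scene knob_grip 0.67 [68.5  3.3 96.6]
side dish 0.83 [208.   -2.3  79.1]
side board 0.69 [150.4  -0.7  74. ]
side board 0.34 [209.2  -5.3  79.2]
travel [ 0.10841085 -0.00033093  0.00021224] [-6.48073076  6.47191382 12.29502573] 16.55 0.012580411307961158 [ 9.12252112e-01  4.09628240e-01 -6.17356368e-04 -6.38489229e-04]
```

```bash
python3 -c "
from bench import env; print(env.hand_in())"
```

```text
the job is handed in; nothing more can be done
None
```

I turned the knob about 1.46 rad clockwise. The bolt showed clear of the notch in the wrist picture. I then gripped the board by its handle, slid it out about 108 mm along the stand, and handed in at 16.6 s still holding it.

**First knob grasp:** it closed on nothing. In the pictures the fingertips ended about 28 mm short of the reported TCP. I reopened and went lower, and the second grasp held. I allowed for the same offset on the handle.

**Last checks:**
- **Hold:** the tool was vertical and its height steady within 0.2 mm. The handle was still gripped, with a 12.6 mm gap, and a light push of about 12 N kept the board down on its deck.
- **Dish:** it was in its place, about 48 mm behind the front edge. The networks placed it there within about 4 mm.
- **Front edge against the gauge:** by my edge measurement, the front edge was at stand x ≈ 254.5 mm and the gauge finger at 254 to 255.7 mm. The cameras disagreed by 1 to 2 mm, depending on the finger's assumed height, so the edge is level with the tip to about 1 to 2 mm.
- **One reading off:** the last network reading of the front edge was 251.4 mm. I set it aside as within that network's usual error.

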